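# Dock the spring-return test antenna and hold it at its length mark

## Robot

A 6-joint arm with a two-finger parallel gripper is mounted at the origin on the work surface. World frame = base frame: x ahead of the robot, y to its left, z up, the work surface at z = 0. Lengths are in m, angles in rad, forces in N, time in s.
With the tool pointing down it reaches from about 0.3 to 0.775 m from the base axis. Payload 14.6 kg.
Tool frame: the origin (TCP) lies on the centre line of the jaws, within the pads' length; the fingertips stand ctrl.tcp_to_tips ahead of it and the grasp point (between the pads) lies 2 mm behind it (ctrl.tcp_to_tips is the distance from the TCP to the fingertips, in m); z points along the fingers, y is the line along which they close (so a half turn about z gives the same grasp; the last joint's range is limited). The gripper opens to 94 mm and grips with 3 to 60 N. Pads are 16 mm wide; open, the fingers measure 119 mm over their backs; the gripper's body (75 mm by 177 mm) begins 78 mm behind the grasp point.
Start: joints at [1.095, 0.3, 1.521, -0, 1.321, -0.067], TCP at [0.219, 0.505, 0.222] pointing down, gripper open.
Joint ranges: [-3.03, 3.03], [-0.79, 2.21], [0.23, 2.52], [-1.04, 4.18], [0, 3.07], [-2.55, 2.55]. Speed limits (rad/s): [2.22, 2.22, 2.57, 3.14, 3.14, 3.14].

## Interface

Orientations are given as [roll, pitch, yaw] about the fixed x, y, z axes, in that order (R = Rz(yaw) Ry(pitch) Rx(roll)).
In Python, from station import telemetry, viewer, hand_in, ctrl gives the robot as it stands.
- The arm moves only by the tool step_arm, never from a script. Its argument "plan" is a list of rows, each an object of numbers: "dx", "dy", "dz": the shift along the tool's x, y, z scaled (see below); "rx", "ry", "rz": the turn, a rotation vector about the tool's x, y, z scaled (see below); "claw": the closure, from 0 (fully open) to 1 (shut). In form: [{"dx": .., "dy": .., "dz": .., "rx": .., "ry": .., "rz": .., "claw": ..}, ...]. A call has 1 to 10 rows; each row shifts and turns the commanded pose from where the row before left it, along the tool's axes as they then stand; what a row does not reach is not made up. The controller multiplies each number of a shift by 0.1 m and each number of a turn by 90 degrees. A row lasts 1/10 s, in which the tool goes at most 50 mm and 8.59 degrees, less where a joint would pass 70% of its speed; a pose out of reach is approached as far as the arm can. A call with a number of a shift or a turn outside -1 to 1 is refused whole. A call with a gripper value outside its range is refused whole. The fingers move at their own pace and stop on an object; "grip_force" is the grip in N (left out, the last holds). Time passes only in rows, so rows that do not move let the fingers close. It gives the time, the measured TCP pose, the force, the opening and the grip force at its end, in the units of the state.
- telemetry.get_obs(): the state, without advancing time (a new reading comes with each control period).
- viewer.camera(name): name is "side" or "top" or "wrist"; returns a dict with "img" (384x512x3 uint8, red, green, blue), "z_map" (384x512 float32, m along the optical axis (not along the pixel's ray), 0 where there is no reading), "fx", "fy", "cx", "cy" (pixels), "R" (3x3) and "t" (3): a world point X has camera coordinates R X + t; the wrist camera has in their place "tool_from_camera" (4x4, takes a point from camera to tool coordinates, whose origin is the TCP and whose axes are the flange's). Camera axes: x right, y down, z forward; pixel columns grow to the right and rows downward; lengths in m; the calibration is good to about 2 mm. A picture is of the moment at which its call begins: read the wrist's pose just before it.
- hand_in(): hands the job in; it is judged then, once.
Trained networks look in a picture, given as the dict that the camera call returned (one of the last four; its "shot" number tells which), for a name from the list of things; names that differ only in an ending like _2 or _b are one class to them, and where a whole thing is asked for, a point or a joint stands for the part that bears it (a point fixed in the world has none). Each returns a list of dicts, best first, with "score" (0 to 1); they miss things now and then, are a little off and sometimes report something else, mostly with a low value. They report only what shows in the picture. A call takes as long as a camera call. They do not tell look-alikes from the thing itself.
- viewer.recognise(target, picture): "rect" ([left, top, right, bottom] in pixels, round what is visible of it).
The state is a dict: "time_s": time; "qpos": joint angles; "joint_vel": joint speeds; "tau": joint torques, N m; "ee_pos": TCP position; "eef_rot": TCP orientation; "force": force on the tool from outside, world axes, zero at the start; "moment": the same for the moment, N m; "grip_width": finger opening in m; "grip_force": force on a finger pad.
Only numpy, scipy, OpenCV 4.12 (cv2) and the standard library are available. Lean on these libraries where they do the work, as an engineer would, in place of code of your own. Each camera call takes 0.05 s, during which the arm holds its last target. There are 200 camera calls.

## Task

Slide the foot of the spring-return antenna into the keeper on the bench, under its two lips and fully home against the stop, keeping the antenna upright with its rod still in. Then pull the knob straight up until the dark mark ring on the rod comes out to the mouth of the sleeve, 45 mm of pull, and finish while still holding it there for the reading: the spring draws the rod back in if you let go. Leave the other things on the bench where they are.

Things in the scene. Friction and masses are not known exactly. Their poses are not given: they have to be found in the camera images.
- antenna: The loose antenna, upright, round (yaw is immaterial), 102 mm tall with its rod in, about 0.27 kg. From the bottom: dark steel foot, 54 mm diameter, 8 mm thick; aluminium sleeve, 20 mm diameter, up to 78 mm; a 2 mm gap; black knob on the inner rod. Origin at the centre of the foot's underside, z up the axis. It may be carried by sleeve or knob.
- antenna_mid (a point): Centre of the antenna, on its axis in the sleeve, 51 mm above the foot's underside; z is up the axis.
- antenna_foot (a point): Centre of the underside of the antenna's foot.
- knob (a point): Centre of the antenna's round black knob, 28 mm diameter, 22 mm tall, on top of the 8 mm rod; 91 mm above the foot's underside with the rod in; rises with the rod. The spring's 5 N preload exceeds the antenna's weight, so the rod stays in when the antenna is only lifted by the knob.
- rod (a joint): How far the rod is pulled out of the sleeve, along the antenna's axis, in m: 0 fully in (the spring keeps it there), 0.045 when the middle of the 8 mm wide dark mark ring is at the sleeve's mouth, 0.062 at its end stop. The spring pulls back with 5 N at 0 and 1 N more for each 10 mm (9.5 N at the mark), plus 0.3 N of friction.
- keeper_home (a point): Seat of the keeper (an aluminium channel fixed to the bench, no floor: the foot slides on the bench): where the centre of the foot's underside comes when fully home. On the bench surface, z up, x along the channel in the direction of insertion, y across. Inside width 62 mm (y +-31 mm), from the open end at x = -45 mm to the stop face at x = +28 mm.
- keeper_mouth (a point): Point on the keeper's centre line, on the bench, 45 mm before the seat (x = -45 mm), at the open end; axes as keeper_home. Two lips overhang the channel's sides: underside 12 mm, top 16 mm above the bench, with a 34 mm wide slot between them for the sleeve. Cheeks 12 mm high splay out 25 mm further. Under the lips the foot can rise 4 mm.
- load: Bystander: a squat aluminium capped load, round, 44 mm in diameter, 46 mm tall with a narrower top and no foot disc; origin at the centre of its underside. Leave alone.
- board: Bystander: green circuit board on brass feet, 110 x 150 mm, about 30 mm tall with its parts; origin under its centre. Leave alone.
- driver: Bystander: screwdriver lying on the bench, 170 mm long; origin under its middle, x from handle to tip. Leave alone.
- tray: Bystander: grey open parts tray 90 x 130 x 30 mm; origin under its centre. Leave alone.
Not all that is in view belongs to the job. Leave any pink or red look-alike of the antenna alone.

How it is judged:
On the way:
1. the antenna's foot is home in the keeper, under the lips, upright, with the rod still in (x of antenna_foot in the frame of keeper_home between -0.01 and 0.006 m and y of antenna_foot in the frame of keeper_home between -0.008 and 0.008 m and z of antenna_foot in the frame of keeper_home below 0.008 m and angle between antenna_mid's own z axis and vertical below 0.17 rad and value of joint rod below 0.01 m), for 0.2 s.
At the end, for the whole second after the job is handed in: The foot's centre is within 10 mm of the home seat along the channel and 8 mm across it, its underside less than 8 mm above the bench (under the lips), the antenna upright within about 10 degrees, the rod held still by the fingers at 45 mm of pull, within 5 mm (x of antenna_foot in the frame of keeper_home between -0.01 and 0.006 m and y of antenna_foot in the frame of keeper_home between -0.008 and 0.008 m and z of antenna_foot in the frame of keeper_home below 0.008 m and angle between antenna_mid's own z axis and vertical below 0.17 rad and value of joint rod between 0.04 and 0.05 m and velocity of joint rod between -0.01 and 0.01 m/s and contact force between the fingers and antenna above 2 N); the arm keeps its last pose, push and grip.
It fails at once if the capped metal load is disturbed (moved more than 30 mm) (distance of load from where it was at the start of the episode above 0.03 m).
It fails at once if the circuit board is disturbed (moved more than 30 mm) (distance of board from where it was at the start of the episode above 0.03 m).
It fails at once if the screwdriver is disturbed (moved more than 30 mm) (distance of driver from where it was at the start of the episode above 0.03 m).
It fails at once if the parts tray is disturbed (moved more than 30 mm) (distance of tray from where it was at the start of the episode above 0.03 m).
It also fails if it takes over 42 s, if anything falls off the work surface, if the arm or the gripper's body presses on something with over 40 N, if the wrist force passes 120 N, or if a joint passes its speed limit or range.

## Working session

There is one attempt and no reset: what is moved stays moved. The work goes in short steps, Python scripts to look and compute and a tool call to move; the robot and the scene stay as the last step left them, time stands still between calls to the robot, and variables do not carry over. Pictures are saved under pics/ and viewed, at most 10 in all, crops included, and the job is handed in when it is done.

Besides the shell and the picture viewer there is one more tool, called after "Emit:" by a JSON object that holds its "fn" and its "kwargs". step_arm: Moves the arm, as the interface text tells. Shifts and turns lie within -1 to 1; 1 stands for 0.1 m of shift or 90 degrees of turn. Its arguments: {"type":"object","properties":{"plan":{"type":"array"},"grip_force":{"type":"number"}},"required":["plan"]}

```bash
mkdir -p pics; ls; cat > h.py <<'E'
import numpy as np, cv2
from station import telemetry, viewer, hand_in, ctrl
from scipy.spatial.transform import Rotation as Ro
def world(p,u,v,z=None):
    zz=p['z_map'][int(v),int(u)] if z is None else z
    c=np.array([(u-p['cx'])/p['fx']*zz,(v-p['cy'])/p['fy']*zz,zz])
    return p['R'].T@(c-p['t'])
def snap(n):
    o=telemetry.get_obs(); p=viewer.camera(n)
    if n=='wrist':
        T=np.eye(4);T[:3,:3]=Ro.from_euler('xyz',o['eef_rot']).as_matrix();T[:3,3]=o['ee_pos']
        M=np.linalg.inv(T@np.array(p['tool_from_camera']));p['R']=M[:3,:3];p['t']=M[:3,3]
    p['R']=np.array(p['R']);p['t']=np.array(p['t'])
    return p
def cloud(p):
    v,u=np.mgrid[0:384,0:512];z=p['z_map']
    c=np.stack([(u-p['cx'])/p['fx']*z,(v-p['cy'])/p['fy']*z,z],-1)
    W=(c-p['t'])@p['R']; W[z==0]=np.nan
    return W
E
python3 - <<'E'
from h import *
print(telemetry.get_obs(), ctrl.tcp_to_tips)
ims=[]
for n in ['top','side']:
    p=snap(n); im=p['img'][:,:,::-1].copy()
    print(n,'cam pos',-p['R'].T@p['t'])
    for t in ['antenna','knob','keeper_home','load','board','driver','tray']:
        try:
            for d in viewer.recognise(t,p)[:3]:
                r=np.array(d['rect']); u,v=(r[0]+r[2])/2,(r[1]+r[3])/2
                print(n,t,round(d['score'],2),r.round(),world(p,u,v).round(3))
        except Exception as e: print(t,e)
    cv2.imwrite(f'pics/{n}0.png',im); ims.append(im); np.save(n+'.npy',cloud(p))
E
```

```text
pics
{'time_s': 0.0, 'qpos': array([ 1.09540615e+00,  3.00456510e-01,  1.52159311e+00, -1.48488361e-05,
        1.32071146e+00, -6.65625738e-02]), 'joint_vel': array([-0.00052134, -0.00091121, -0.00073087,  0.00051393,  0.00022105,
       -0.0007633 ]), 'tau': array([-2.25498243e-04, -5.31809199e+01, -3.52744675e+01,  7.08105974e-02,
        2.44509632e-02, -8.13506813e-05]), 'ee_pos': array([0.2185154 , 0.50445458, 0.22188924]), 'eef_rot': array([-3.14042586e+00, -6.33652015e-05,  2.73276869e+00]), 'force': array([0.39422472, 0.35410141, 0.05752862]), 'moment': array([-0.03228987, -0.01634411, -0.01621032]), 'grip_force': 0.0, 'grip_width': 0.09422205650179623} 0.017
top cam pos [0.49627187 0.0363938  1.32175292]
top antenna 0.63 [341. 175. 359. 193.] [ 0.63  -0.246  0.094]
top antenna 0.63 [369. 180. 389. 193.] [ 0.625 -0.349  0.05 ]
top antenna 0.62 [361. 154. 384. 170.] [ 0.708 -0.332  0.047]
top knob 0.64 [379. 180. 389. 191.] [ 0.623 -0.35   0.103]
top knob 0.6 [372. 155. 385. 160.] [ 0.713 -0.337  0.1  ]
top knob 0.53 [351. 181. 357. 188.] [ 0.628 -0.257  0.097]
top keeper_hom
[... 370 characters left out ...]
289.] [ 0.71  -0.342  0.041]
side antenna 0.7 [360. 273. 380. 307.] [ 0.618 -0.361  0.053]
side antenna 0.69 [339. 242. 356. 278.] [ 0.626 -0.267  0.067]
side knob 0.62 [390. 249. 403. 264.] [ 0.712 -0.345  0.099]
side knob 0.59 [304. 293. 320. 312.] [ 0.491 -0.3    0.031]
side knob 0.5 [344. 245. 352. 260.] [ 0.62  -0.27   0.103]
side keeper_home 0.84 [250. 196. 292. 231.] [0.584 0.016 0.017]
side keeper_home 0.25 [303. 294. 321. 312.] [ 0.488 -0.301  0.029]
side load 0.76 [305. 294. 317. 312.] [ 0.027 -0.808  1.053]
side board 0.83 [281. 159. 333. 198.] [0.767 0.082 0.013]
side driver 0.58 [351. 224. 390. 244.] [ 0.768 -0.207  0.02 ]
side tray 0.95 [149. 141. 187. 174.] [0.45  0.441 0.003]
```

```bash
python3 - <<'E'
import cv2,numpy as np
a=cv2.imread('pics/top0.png')[120:250,210:400];b=cv2.imread('pics/side0.png')[150:320,240:410]
a=cv2.resize(a,None,fx=2.1,fy=2.1,interpolation=2);b=cv2.resize(b,None,fx=2.35,fy=2.35,interpolation=2)
H=max(a.shape[0],b.shape[0]);c=np.zeros((H,a.shape[1]+b.shape[1],3),'u1');c[:a.shape[0],:a.shape[1]]=a;c[:b.shape[0],a.shape[1]:]=b
print(c.shape);cv2.imwrite('pics/c0.png',c)
E
```

```text
(400, 799, 3)
```

View pics/c0.png

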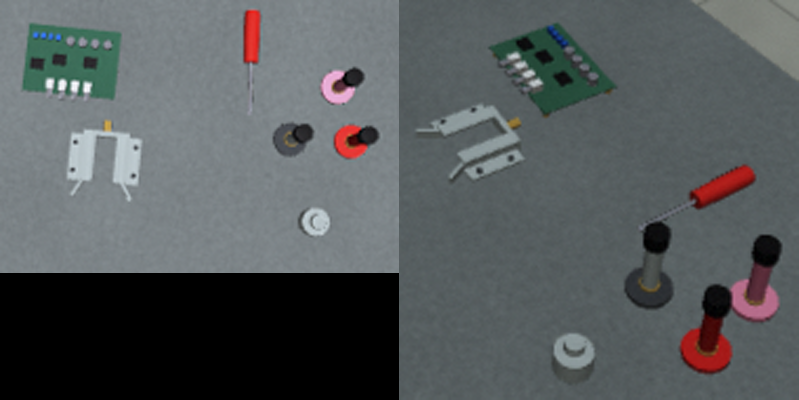

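The crop shows the true antenna (dark foot, top-view px ≈350,186), pink and red look-alikes to its right, and the keeper (≈260,196) opening toward -x with its stop and orange pin at the +x end.

```bash
cat >> h.py <<'E'
def plan(targets, yaw=None, step=0.04, claw=0, cur=None):
    """rows (tool frame, scaled) through world targets, tool kept pointing down; target yaw reached evenly"""
    o=telemetry.get_obs(); pos=np.array(o['ee_pos']);R=Ro.from_euler('xyz',o['eef_rot'])
    if cur is not None: pos=np.array(cur)
    rows=[]
    for t in targets:
        p1=np.array(t[:3]);y1=t[3] if len(t)>3 else R.as_euler('xyz')[2]
        R1=Ro.from_euler('xyz',[np.pi,0,y1]); rv=(R.inv()*R1).as_rotvec()
        n=max(1,int(np.ceil(np.linalg.norm(p1-pos)/step)),int(np.ceil(np.linalg.norm(rv)/np.radians(7.5))))
        p0=pos.copy()
        R0=R
        for i in range(n):
            tgt=p0+(p1-p0)*(i+1)/n
            d=R.inv().apply(tgt-pos)/0.1; w=rv/n/(np.pi/2)
            d=d.round(3);w=w.round(3)
            rows.append(dict(zip(['dx','dy','dz','rx','ry','rz'],[float(x) for x in [*d,*w]])))
            pos=pos+R.apply(d*0.1); R=R*Ro.from_rotvec(w*np.pi/2)
    for i in range(0,len(rows),10): print([{**{k:v for k,v in r.items() if v},'claw':claw} for r in rows[i:i+10]])
    print('end',pos.round(4),R.as_euler('xyz').round(3))
E
python3 - <<'E'
from h import *
for n in ['top','side']:
    W=np.load(n+'.npy'); 
    m=(abs(W[...,0]-.625)<.045)&(abs(W[...,1]+.258)<.045)
    for a,b in [(.085,.12),(.015,.075),(.004,.013)]:
        q=W[m&(W[...,2]>a)&(W[...,2]<b)];print(n,a,len(q),q.mean(0).round(4),q.min(0).round(3),q.max(0).round(3))
    m=(abs(W[...,0]-.60)<.08)&(abs(W[...,1]-.02)<.07)&(W[...,2]>.009)&(W[...,2]<.03)
    q=W[m];print('keeper',len(q),q.mean(0).round(4),q.min(0).round(3),q.max(0).round(3),cv2.minAreaRect(q[:,:2].astype('f4')))
plan([(.5,.02,.3,1.65),(.56,.02,.3,1.6)])
E
```

```text
top 0.085 69 [ 0.6317 -0.2573  0.0987] [ 0.619 -0.273  0.085] [ 0.645 -0.245  0.105]
top 0.015 20 [ 0.6286 -0.2518  0.0382] [ 0.622 -0.261  0.016] [ 0.639 -0.247  0.061]
top 0.004 105 [ 0.6287 -0.2557  0.0076] [ 0.588 -0.302  0.004] [ 0.66  -0.218  0.013]
keeper 325 [0.608  0.0395 0.0137] [ 0.536 -0.005  0.009] [0.661 0.089 0.021] ((0.6016093492507935, 0.033373426645994186), (0.0918172150850296, 0.11614705622196198), 79.49005126953125)
side 0.085 122 [ 0.6295 -0.2651  0.0986] [ 0.619 -0.277  0.085] [ 0.646 -0.249  0.107]
side 0.015 122 [ 0.6279 -0.2672  0.0439] [ 0.62  -0.288  0.015] [ 0.642 -0.256  0.075]
side 0.004 221 [ 0.6277 -0.2649  0.008 ] [ 0.581 -0.3    0.004] [ 0.668 -0.214  0.013]
keeper 400 [0.6068 0.0345 0.0149] [ 0.537 -0.019  0.009] [0.667 0.088 0.022] ((0.6035541892051697, 0.03356931358575821), (0.10094985365867615, 0.12631584703922272), 84.88887786865234)
[{'dx': -0.301, 'dy': -0.222, 'dz': -0.052, 'rz': 0.046, 'claw': 0}, {'dx': -0.315, 'dy': -0.2, 'dz': -0.051, 'rz': 0.046, 'claw': 0}, {'dx': -0.33, 'dy': -0.176, 'dz': -0.052, 'rz': 0.046, 'claw': 0}, {'dx': -0.341
[... 243 characters left out ...]
6, 'claw': 0}, {'dx': -0.37, 'dy': -0.048, 'dz': -0.052, 'rz': 0.046, 'claw': 0}, {'dx': -0.373, 'dy': -0.022, 'dz': -0.051, 'rz': 0.046, 'claw': 0}, {'dx': -0.374, 'dy': 0.006, 'dz': -0.052, 'rz': 0.046, 'claw': 0}]
[{'dx': -0.372, 'dy': 0.032, 'dz': -0.052, 'rz': 0.046, 'claw': 0}, {'dx': -0.369, 'dy': 0.059, 'dz': -0.051, 'rz': 0.046, 'claw': 0}, {'dx': -0.364, 'dy': 0.086, 'dz': -0.052, 'rz': 0.046, 'claw': 0}, {'dx': -0.356, 'dy': 0.111, 'dz': -0.052, 'rz': 0.046, 'claw': 0}, {'dx': -0.348, 'dy': 0.137, 'dz': -0.051, 'rz': 0.046, 'claw': 0}, {'dx': -0.023, 'dy': 0.299, 'rz': 0.016, 'claw': 0}, {'dx': -0.016, 'dy': 0.3, 'rz': 0.016, 'claw': 0}]
end [0.56 0.02 0.3 ] [-3.142  0.     1.599]
```

Emit:
{"fn": "step_arm", "kwargs": {"plan": [{"dx": -0.3,"dy": -0.22,"dz": -0.05,"rz": 0.046,"claw": 0},{"dx": -0.315,"dy": -0.2,"dz": -0.05,"rz": 0.046,"claw": 0},{"dx": -0.33,"dy": -0.175,"dz": -0.05,"rz": 0.046,"claw": 0},{"dx": -0.34,"dy": -0.15,"dz": -0.05,"rz": 0.046,"claw": 0},{"dx": -0.35,"dy": -0.125,"dz": -0.05,"rz": 0.046,"claw": 0},{"dx": -0.36,"dy": -0.1,"dz": -0.05,"rz": 0.046,"claw": 0},{"dx": -0.365,"dy": -0.075,"dz": -0.05,"rz": 0.046,"claw": 0},{"dx": -0.37,"dy": -0.05,"dz": -0.05,"rz": 0.046,"claw": 0},{"dx": -0.375,"dy": -0.02,"dz": -0.05,"rz": 0.046,"claw": 0},{"dx": -0.375,"dy": 0.005,"dz": -0.05,"rz": 0.046,"claw": 0}]}}

```text
$.plan[0]: bad value
```

Emit:
{"fn": "step_arm", "kwargs": {"plan": [{"dx": -0.37,"dy": 0.03,"dz": -0.05,"rz": 0.046,"claw": 0},{"dx": -0.37,"dy": 0.06,"dz": -0.05,"rz": 0.046,"claw": 0},{"dx": -0.365,"dy": 0.085,"dz": -0.05,"rz": 0.046,"claw": 0},{"dx": -0.355,"dy": 0.11,"dz": -0.05,"rz": 0.046,"claw": 0},{"dx": -0.35,"dy": 0.135,"dz": -0.05,"rz": 0.046,"claw": 0},{"dx": -0.02,"dy": 0.3,"rz": 0.016,"claw": 0},{"dx": -0.02,"dy": 0.3,"rz": 0.016,"claw": 0},{"claw": 0},{"claw": 0}]}}

```text
$.plan[0]: bad value
```

```bash
python3 - <<'E'
from h import *
o=telemetry.get_obs();print(o['time_s'],o['ee_pos'],o['eef_rot'])
p=snap('wrist');W=cloud(p);np.savez('wk.npz',W=W,img=p['img'],R=p['R'],t=p['t'])
print(-p['R'].T@p['t'],p['R'].round(2),viewer.recognise('keeper_home',p),viewer.recognise('antenna',p))
cv2.imwrite('pics/wk.png',p['img'][:,:,::-1])
E
```

```text
0.8 [0.21861048 0.50467352 0.22244993] [-3.14158862e+00  6.14675320e-07  2.73280925e+00]
[0.14190571 0.53692278 0.38483492] [[ 0.4   0.92  0.  ]
 [ 0.88 -0.38  0.28]
 [ 0.26 -0.11 -0.96]] [] []
```

View pics/wk.png

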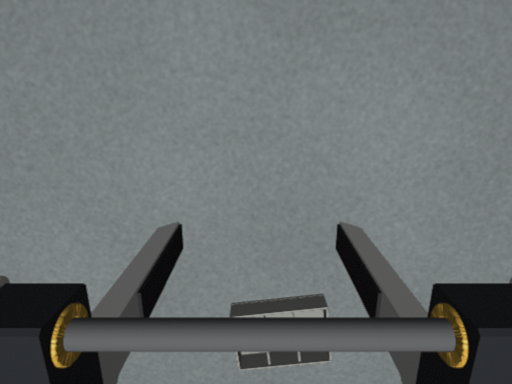

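The view is from the start pose: fingers, and the tray at the bottom (≈280,330). The moves were refused, so I'll give every key in each row.

Emit:
{"fn": "step_arm", "kwargs": {"plan": [{"dx": -0.3,"dy": -0.22,"dz": -0.05,"rx": 0,"ry": 0,"rz": 0.046,"claw": 0},{"dx": -0.315,"dy": -0.2,"dz": -0.05,"rx": 0,"ry": 0,"rz": 0.046,"claw": 0},{"dx": -0.33,"dy": -0.175,"dz": -0.05,"rx": 0,"ry": 0,"rz": 0.046,"claw": 0},{"dx": -0.34,"dy": -0.15,"dz": -0.05,"rx": 0,"ry": 0,"rz": 0.046,"claw": 0},{"dx": -0.35,"dy": -0.125,"dz": -0.05,"rx": 0,"ry": 0,"rz": 0.046,"claw": 0},{"dx": -0.36,"dy": -0.1,"dz": -0.05,"rx": 0,"ry": 0,"rz": 0.046,"claw": 0},{"dx": -0.365,"dy": -0.075,"dz": -0.05,"rx": 0,"ry": 0,"rz": 0.046,"claw": 0},{"dx": -0.37,"dy": -0.05,"dz": -0.05,"rx": 0,"ry": 0,"rz": 0.046,"claw": 0},{"dx": -0.375,"dy": -0.02,"dz": -0.05,"rx": 0,"ry": 0,"rz": 0.046,"claw": 0},{"dx": -0.375,"dy": 0.005,"dz": -0.05,"rx": 0,"ry": 0,"rz": 0.046,"claw": 0}], "grip_force": 30}}

```text
time_s: 1.95
ee_pos: [0.4071, 0.1808, 0.2729]
eef_rot: [3.141, 0.0, 2.007]
force: [-0.7, 0.2, -0.0]
grip_width: 0.094
grip_force: 0.0
```

Emit:
{"fn": "step_arm", "kwargs": {"plan": [{"dx": -0.37,"dy": 0.03,"dz": -0.05,"rx": 0,"ry": 0,"rz": 0.046,"claw": 0},{"dx": -0.37,"dy": 0.06,"dz": -0.05,"rx": 0,"ry": 0,"rz": 0.046,"claw": 0},{"dx": -0.365,"dy": 0.085,"dz": -0.05,"rx": 0,"ry": 0,"rz": 0.046,"claw": 0},{"dx": -0.355,"dy": 0.11,"dz": -0.05,"rx": 0,"ry": 0,"rz": 0.046,"claw": 0},{"dx": -0.35,"dy": 0.135,"dz": -0.05,"rx": 0,"ry": 0,"rz": 0.046,"claw": 0},{"dx": -0.02,"dy": 0.3,"dz": 0,"rx": 0,"ry": 0,"rz": 0.016,"claw": 0},{"dx": -0.02,"dy": 0.3,"dz": 0,"rx": 0,"ry": 0,"rz": 0.016,"claw": 0},{"dx": 0,"dy": 0,"dz": 0,"rx": 0,"ry": 0,"rz": 0,"claw": 0}]}}

```text
time_s: 2.75
ee_pos: [0.5617, 0.0199, 0.2962]
eef_rot: [-3.14, -0.0, 1.597]
force: [-0.7, -0.1, 0.1]
grip_width: 0.0941
grip_force: 0.0
```

```bash
python3 - <<'E'
from h import *
o=telemetry.get_obs();print(o['time_s'],o['ee_pos'],o['eef_rot'])
p=snap('wrist');W=cloud(p);np.savez('wk.npz',W=W,img=p['img'],R=p['R'],t=p['t'])
print(-p['R'].T@p['t'],viewer.recognise('keeper_home',p),viewer.recognise('antenna',p))
cv2.imwrite('pics/wk1.png',p['img'][:,:,::-1])
E
```

```text
2.75 [0.56173797 0.01986875 0.29616831] [-3.14009726e+00 -6.85052965e-05  1.59709917e+00]
[0.55947482 0.10224108 0.4585589 ] [{'rect': [238.2, 93.3, 334.7, 183.0], 'score': 0.77}] [{'rect': [279.9, 304.2, 312.9, 375.3], 'score': 0.8}, {'rect': [328.8, 348.6, 360.2, 384.0], 'score': 0.59}]
```

View pics/wk1.png

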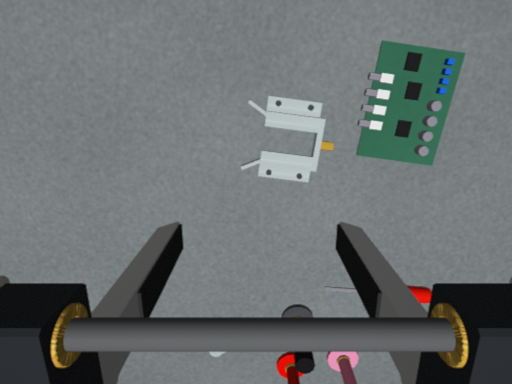

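The keeper shows at px (238–335, 93–183), opening left (−x), pin at (327,146); the true antenna's dark foot is at (297,313). I'll rectify the keeper on its lip-top plane.

```bash
python3 - <<'E'
from h import *
d=np.load('wk.npz');W=d['W'];R=d['R'];t=d['t']
p=viewer.camera('side');p=viewer.camera('wrist');K=np.array([[p['fx'],0,p['cx']],[0,p['fy'],p['cy']],[0,0,1]])
def rect(z,x0=.52,y0=.11,s=.00025,n=(640,560)):
    # col-> +x, row-> -y
    A=np.array([[s,0,x0],[0,-s,y0],[0,0,z],[0,0,1]])
    H=K@np.hstack([R,t[:,None]])@A
    return cv2.warpPerspective(d['img'],H,n,flags=cv2.INTER_CUBIC|cv2.WARP_INVERSE_MAP)
im=rect(.016);cv2.imwrite('pics/rect.png',im[:,:,::-1])
m=(W[...,0]>.52)&(W[...,0]<.67)&(abs(W[...,1]-.033)<.08)
q=W[m];print(np.percentile(q[:,2],[5,50,90,95,99]).round(4))
q=q[(q[:,2]>.0135)&(q[:,2]<.021)];print(len(q),q[:,2].mean(),cv2.minAreaRect(q[:,:2].astype('f4')))
E
```

```text
[-0.0006  0.3867  0.3954  0.3998  0.4008]
1901 0.01592466180221558 ((0.6076090335845947, 0.040324002504348755), (0.08356032520532608, 0.11244350671768188), 83.33811950683594)
```

View pics/rect.png

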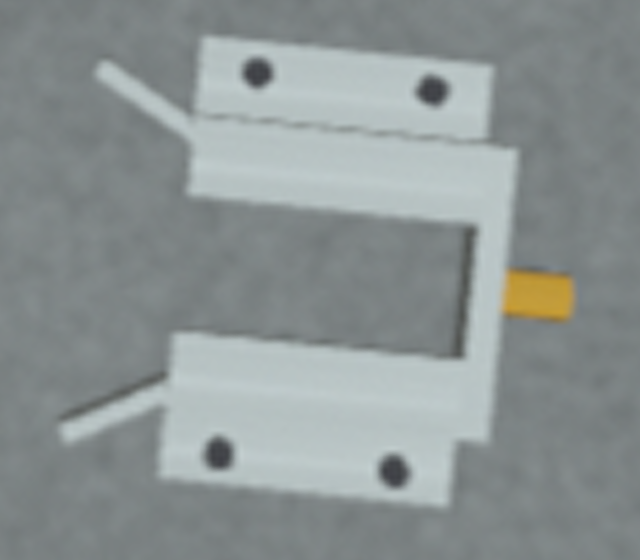

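Slot corners in the rectified image are (187,195), (475,225), (462,357) and (172,333), giving 73 × 34.7 mm, which matches the given sizes. Home is ≈ (0.6097, 0.040), yaw ≈ −0.098. Next is the antenna.

```bash
python3 - <<'E'
from h import *
plan([(.63,-.29,.24,1.473)],step=.045)
E
```

```text
[{'dx': -0.39, 'dy': 0.077, 'dz': 0.072, 'rz': 0.01, 'claw': 0}, {'dx': -0.39, 'dy': 0.084, 'dz': 0.073, 'rz': 0.01, 'claw': 0}, {'dx': -0.387, 'dy': 0.089, 'dz': 0.072, 'rz': 0.01, 'claw': 0}, {'dx': -0.387, 'dy': 0.096, 'dz': 0.073, 'rz': 0.01, 'claw': 0}, {'dx': -0.385, 'dy': 0.101, 'dz': 0.072, 'rz': 0.01, 'claw': 0}, {'dx': -0.383, 'dy': 0.108, 'dz': 0.072, 'rz': 0.01, 'claw': 0}, {'dx': -0.381, 'dy': 0.114, 'dz': 0.073, 'rz': 0.01, 'claw': 0}, {'dx': -0.38, 'dy': 0.119, 'dz': 0.072, 'rz': 0.01, 'claw': 0}]
end [ 0.63 -0.29  0.24] [ 3.141 -0.     1.473]
```

Emit:
{"fn": "step_arm", "kwargs": {"plan": [{"dx": -0.39,"dy": 0.08,"dz": 0.07,"rx": 0,"ry": 0,"rz": 0.01,"claw": 0},{"dx": -0.39,"dy": 0.085,"dz": 0.07,"rx": 0,"ry": 0,"rz": 0.01,"claw": 0},{"dx": -0.385,"dy": 0.09,"dz": 0.07,"rx": 0,"ry": 0,"rz": 0.01,"claw": 0},{"dx": -0.385,"dy": 0.095,"dz": 0.07,"rx": 0,"ry": 0,"rz": 0.01,"claw": 0},{"dx": -0.385,"dy": 0.1,"dz": 0.07,"rx": 0,"ry": 0,"rz": 0.01,"claw": 0},{"dx": -0.385,"dy": 0.11,"dz": 0.07,"rx": 0,"ry": 0,"rz": 0.01,"claw": 0},{"dx": -0.38,"dy": 0.115,"dz": 0.07,"rx": 0,"ry": 0,"rz": 0.01,"claw": 0},{"dx": -0.38,"dy": 0.12,"dz": 0.07,"rx": 0,"ry": 0,"rz": 0.01,"claw": 0},{"dx": 0,"dy": 0,"dz": 0,"rx": 0,"ry": 0,"rz": 0,"claw": 0}]}}

```text
time_s: 3.9
ee_pos: [0.6301, -0.2937, 0.2396]
eef_rot: [-3.139, -0.0, 1.469]
force: [-0.6, 0.9, -0.2]
grip_width: 0.0939
grip_force: 0.0
```

```bash
python3 - <<'E'
from h import *
o=telemetry.get_obs();print(o['time_s'],o['ee_pos'],o['eef_rot'])
p=snap('wrist');W=cloud(p)
for t in ['knob','antenna']: print(t,[(a['rect'],a['score']) for a in viewer.recognise(t,p)])
m=np.hypot(W[...,0]-.629,W[...,1]+.262)<.045
for a,b in [(.096,.12),(.0055,.012)]:
    q=W[m&(W[...,2]>a)&(W[...,2]<b)];
    print(a,len(q),q.mean(0).round(4),cv2.minEnclosingCircle(q[:,:2].astype('f4')), cv2.minAreaRect(q[:,:2].astype('f4')))
cv2.imwrite('pics/wa.png',p['img'][:,:,::-1])
E
```

```text
3.9 [ 0.6300981  -0.29374412  0.23959445] [-3.13943237e+00 -2.32755743e-04  1.46892543e+00]
knob [([329.0, 197.6, 365.8, 225.9], 0.97), ([247.4, 130.7, 272.9, 159.3], 0.9), ([249.5, 221.3, 277.7, 250.7], 0.82)]
antenna [([236.5, 112.1, 280.9, 162.3], 0.96), ([312.0, 165.2, 365.6, 225.7], 0.71), ([244.0, 187.7, 284.9, 254.1], 0.69)]
0.096 665 [ 0.6327 -0.2585  0.1019] ((0.6325405240058899, -0.2588557302951813), 0.013777553103864193) ((0.6329619288444519, -0.2586405277252197), (0.02655593864619732, 0.02652084268629551), 83.93084716796875)
0.0055 816 [ 0.6339 -0.2507  0.0081] ((0.6327835321426392, -0.2587587833404541), 0.026878422126173973) ((0.6333011388778687, -0.25505563616752625), (0.0459766685962677, 0.052104223519563675), 80.82305145263672)
```

View pics/wa.png

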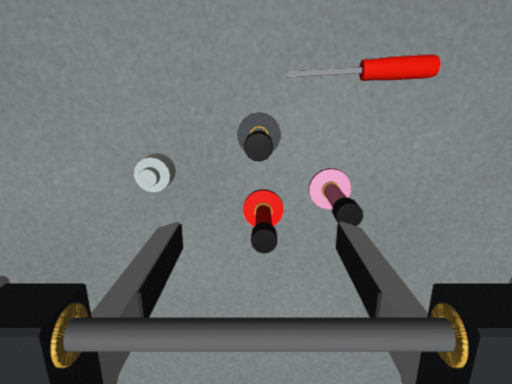

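The true antenna is centred at (258,140): knob axis (0.6326, −0.2588), top at 0.102, foot radius 26.9 mm and concentric. Numbers agree with the text, so I'll descend on the knob.

```bash
python3 - <<'E'
from h import *
plan([(.6326,-.2588,.18,1.473),(.6326,-.2588,.089,1.473)],step=.03)
E
```

```text
[{'dx': 0.102, 'dy': -0.004, 'dz': 0.207, 'claw': 0}, {'dx': 0.102, 'dy': -0.004, 'dz': 0.206, 'claw': 0}, {'dx': 0.101, 'dy': -0.005, 'dz': 0.207, 'claw': 0}, {'dz': 0.227, 'claw': 0}, {'dz': 0.228, 'claw': 0}, {'dz': 0.227, 'claw': 0}, {'dz': 0.228, 'claw': 0}]
end [ 0.6326 -0.2588  0.089 ] [ 3.141 -0.     1.473]
```

Emit:
{"fn": "step_arm", "kwargs": {"plan": [{"dx": 0.1,"dy": 0,"dz": 0.2,"rx": 0,"ry": 0,"rz": 0,"claw": 0},{"dx": 0.1,"dy": 0,"dz": 0.2,"rx": 0,"ry": 0,"rz": 0,"claw": 0},{"dx": 0.1,"dy": 0,"dz": 0.2,"rx": 0,"ry": 0,"rz": 0,"claw": 0},{"dx": 0,"dy": 0,"dz": 0.1,"rx": 0,"ry": 0,"rz": 0,"claw": 0},{"dx": 0,"dy": 0,"dz": 0,"rx": 0,"ry": 0,"rz": 0,"claw": 0},{"dx": 0,"dy": 0,"dz": 0,"rx": 0,"ry": 0,"rz": 0,"claw": 0}]}}

```text
time_s: 4.65
ee_pos: [0.6343, -0.2601, 0.1729]
eef_rot: [3.14, 0.001, 1.473]
force: [-0.1, -0.0, 0.6]
grip_width: 0.0938
grip_force: 0.0
```

```bash
python3 - <<'E'
from h import *
print(telemetry.get_obs()['ee_pos'],telemetry.get_obs()['eef_rot'])
plan([(.6326,-.2588,.089,1.473)],step=.03)
E
```

```text
[ 0.63426661 -0.26013923  0.17286458] [3.14009310e+00 6.07342779e-04 1.47335183e+00]
[{'dx': 0.004, 'dy': -0.006, 'dz': 0.28, 'claw': 0}, {'dx': 0.004, 'dy': -0.007, 'dz': 0.279, 'claw': 0}, {'dx': 0.004, 'dy': -0.006, 'dz': 0.28, 'claw': 0}]
end [ 0.6326 -0.2588  0.089 ] [3.140e+00 1.000e-03 1.473e+00]
```

Emit:
{"fn": "step_arm", "kwargs": {"plan": [{"dx": 0.004,"dy": -0.005,"dz": 0.28,"rx": 0,"ry": 0,"rz": 0,"claw": 0},{"dx": 0.004,"dy": -0.005,"dz": 0.28,"rx": 0,"ry": 0,"rz": 0,"claw": 0},{"dx": 0.004,"dy": -0.005,"dz": 0.28,"rx": 0,"ry": 0,"rz": 0,"claw": 0.3},{"dx": 0,"dy": 0,"dz": 0,"rx": 0,"ry": 0,"rz": 0,"claw": 0.6},{"dx": 0,"dy": 0,"dz": 0,"rx": 0,"ry": 0,"rz": 0,"claw": 1},{"dx": 0,"dy": 0,"dz": 0,"rx": 0,"ry": 0,"rz": 0,"claw": 1},{"dx": 0,"dy": 0,"dz": 0,"rx": 0,"ry": 0,"rz": 0,"claw": 1},{"dx": 0,"dy": 0,"dz": 0,"rx": 0,"ry": 0,"rz": 0,"claw": 1},{"dx": 0,"dy": 0,"dz": 0,"rx": 0,"ry": 0,"rz": 0,"claw": 1},{"dx": 0,"dy": 0,"dz": 0,"rx": 0,"ry": 0,"rz": 0,"claw": 1}], "grip_force": 40}}

```text
time_s: 5.65
ee_pos: [0.6327, -0.2587, 0.0877]
eef_rot: [3.141, 0.0, 1.473]
force: [-0.9, -0.3, -0.8]
grip_width: 0.0334
grip_force: 0.0
```

Emit:
{"fn": "step_arm", "kwargs": {"plan": [{"dx": 0,"dy": 0,"dz": 0,"rx": 0,"ry": 0,"rz": 0,"claw": 1},{"dx": 0,"dy": 0,"dz": 0,"rx": 0,"ry": 0,"rz": 0,"claw": 1},{"dx": 0,"dy": 0,"dz": 0,"rx": 0,"ry": 0,"rz": 0,"claw": 1},{"dx": 0,"dy": 0,"dz": -0.05,"rx": 0,"ry": 0,"rz": 0,"claw": 1},{"dx": 0,"dy": 0,"dz": -0.15,"rx": 0,"ry": 0,"rz": 0,"claw": 1},{"dx": 0,"dy": 0,"dz": -0.15,"rx": 0,"ry": 0,"rz": 0,"claw": 1},{"dx": 0,"dy": 0,"dz": -0.05,"rx": 0,"ry": 0,"rz": 0,"claw": 1},{"dx": 0,"dy": 0,"dz": 0,"rx": 0,"ry": 0,"rz": 0,"claw": 1}]}}

```text
time_s: 6.45
ee_pos: [0.6331, -0.2589, 0.1291]
eef_rot: [3.139, 0.001, 1.473]
force: [-0.2, 0.9, -2.9]
grip_width: 0.0271
grip_force: 40.0
```

```bash
python3 - <<'E'
from h import *
print(telemetry.get_obs()['ee_pos'],telemetry.get_obs()['eef_rot'])
plan([(.5052,.0503,.127,1.473)],step=.03,claw=1)
E
```

```text
[ 0.63305297 -0.258921    0.12911717] [3.13935736e+00 8.49521565e-04 1.47305791e+00]
[{'dx': 0.246, 'dy': -0.131, 'dz': 0.001, 'claw': 1}, {'dx': 0.246, 'dy': -0.131, 'dz': 0.002, 'claw': 1}, {'dx': 0.246, 'dy': -0.132, 'dz': 0.001, 'claw': 1}, {'dx': 0.246, 'dy': -0.131, 'dz': 0.001, 'claw': 1}, {'dx': 0.246, 'dy': -0.131, 'dz': 0.001, 'claw': 1}, {'dx': 0.246, 'dy': -0.131, 'dz': 0.002, 'claw': 1}, {'dx': 0.246, 'dy': -0.131, 'dz': 0.001, 'claw': 1}, {'dx': 0.246, 'dy': -0.131, 'dz': 0.001, 'claw': 1}, {'dx': 0.247, 'dy': -0.132, 'dz': 0.001, 'claw': 1}, {'dx': 0.246, 'dy': -0.131, 'dz': 0.002, 'claw': 1}]
[{'dx': 0.246, 'dy': -0.131, 'dz': 0.001, 'claw': 1}, {'dx': 0.246, 'dy': -0.131, 'dz': 0.001, 'claw': 1}]
end [0.5052 0.0503 0.127 ] [3.139e+00 1.000e-03 1.473e+00]
```

The wrist force of about 2.9 N confirms the antenna is held. Carrying it to a point before the mouth.

Emit:
{"fn": "step_arm", "kwargs": {"plan": [{"dx": 0.15,"dy": -0.08,"dz": 0,"rx": 0,"ry": 0,"rz": 0,"claw": 1},{"dx": 0.25,"dy": -0.135,"dz": 0,"rx": 0,"ry": 0,"rz": 0,"claw": 1},{"dx": 0.25,"dy": -0.135,"dz": 0,"rx": 0,"ry": 0,"rz": 0,"claw": 1},{"dx": 0.25,"dy": -0.135,"dz": 0,"rx": 0,"ry": 0,"rz": 0,"claw": 1},{"dx": 0.25,"dy": -0.135,"dz": 0,"rx": 0,"ry": 0,"rz": 0,"claw": 1},{"dx": 0.25,"dy": -0.135,"dz": 0,"rx": 0,"ry": 0,"rz": 0,"claw": 1},{"dx": 0.25,"dy": -0.135,"dz": 0,"rx": 0,"ry": 0,"rz": 0,"claw": 1},{"dx": 0.25,"dy": -0.135,"dz": 0,"rx": 0,"ry": 0,"rz": 0,"claw": 1},{"dx": 0.25,"dy": -0.135,"dz": 0,"rx": 0,"ry": 0,"rz": 0,"claw": 1},{"dx": 0.25,"dy": -0.135,"dz": 0,"rx": 0,"ry": 0,"rz": 0,"claw": 1}]}}

```text
time_s: 7.45
ee_pos: [0.5264, -0.0062, 0.1272]
eef_rot: [-3.141, -0.0, 1.473]
force: [0.3, 0.1, -2.4]
grip_width: 0.0274
grip_force: 40.0
```

Emit:
{"fn": "step_arm", "kwargs": {"plan": [{"dx": 0.25,"dy": -0.135,"dz": 0,"rx": 0,"ry": 0,"rz": 0,"claw": 1},{"dx": 0.2,"dy": -0.1,"dz": 0,"rx": 0,"ry": 0,"rz": 0,"claw": 1},{"dx": 0.1,"dy": -0.05,"dz": 0,"rx": 0,"ry": 0,"rz": 0,"claw": 1},{"dx": 0,"dy": 0,"dz": 0,"rx": 0,"ry": 0,"rz": 0,"claw": 1},{"dx": 0,"dy": 0,"dz": 0,"rx": 0,"ry": 0,"rz": 0,"claw": 1}]}}

```text
time_s: 7.95
ee_pos: [0.5044, 0.0498, 0.1274]
eef_rot: [3.141, 0.0, 1.473]
force: [0.7, -0.4, -2.0]
grip_width: 0.0269
grip_force: 40.0
```

```bash
python3 - <<'E'
from h import *
o=telemetry.get_obs();print(o['time_s'],o['ee_pos'],o['eef_rot'],o['force'])
p=snap('wrist');W=cloud(p)
c=np.array(o['ee_pos'])
m=(np.hypot(W[...,0]-c[0],W[...,1]-c[1])<.045)&(W[...,2]<.06)&(W[...,2]>.03)
q=W[m];print(len(q),q.mean(0) if len(q) else '',cv2.minEnclosingCircle(q[:,:2].astype('f4')) if len(q) else '')
cv2.imwrite('pics/wc.png',p['img'][:,:,::-1])
s=snap('side');print(viewer.recognise('antenna',s)[:2]);np.savez('s1.npz',W=cloud(s));cv2.imwrite('pics/s1.png',s['img'][:,:,::-1])
Ws=cloud(s)
m=(np.hypot(Ws[...,0]-c[0],Ws[...,1]-c[1])<.045)&(Ws[...,2]<.055)&(Ws[...,2]>.025)
q=Ws[m];print(len(q),q.mean(0),cv2.minEnclosingCircle(q[:,:2].astype('f4')))
plan([(.5052,.0503,.127,1.473),(.5052,.0503,.0905)],step=.02,claw=1)
E
```

```text
7.95 [0.50444775 0.04977127 0.12741926] [3.14145027e+00 1.61316359e-04 1.47304837e+00] [ 0.69340805 -0.43347518 -2.02029731]
2431 [0.50501366 0.05590973 0.04832759] ((0.5042008757591248, 0.04984847828745842), 0.02705061249434948)
[{'rect': [380.9, 250.0, 401.7, 289.4], 'score': 0.97}, {'rect': [237.7, 181.7, 250.2, 220.1], 'score': 0.91}]
180 [0.50173186 0.03955581 0.04737371] ((0.5055938363075256, 0.045287635177373886), 0.02778192237019539)
[{'dx': 0.009, 'dy': 0.007, 'dz': 0.003, 'rz': -0.001, 'claw': 1}, {'dz': 0.183, 'claw': 1}, {'dz': 0.182, 'claw': 1}]
end [0.5052 0.0503 0.0905] [-3.142  0.     1.474]
```

View pics/wc.png

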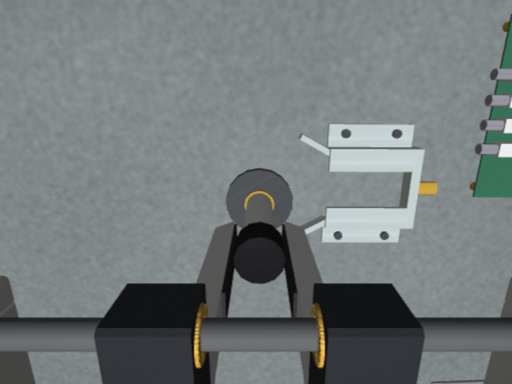

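The antenna hangs upright with the foot axis under the TCP (foot at (260,198), top at z 0.048), 40 mm above the bench. I'll check the keeper from this closer view.

```bash
python3 - <<'E'
from h import *
p=snap('wrist');W=cloud(p)
h=np.array([.6097,.0400]);a=-.098;M=np.array([[np.cos(a),np.sin(a)],[-np.sin(a),np.cos(a)]])
m=(W[...,2]>.0135)&(W[...,2]<.019);q=(W[m][:,:2]-h)@M.T
q=q[(abs(q[:,0])<.1)&(abs(q[:,1])<.09)]
for x in [-.04,-.03,-.02,-.01,0,.01,.02]:
    y=np.sort(q[abs(q[:,0]-x)<.004][:,1]);print(x,y[y<0].max().round(4),y[y>0].min().round(4))
for y in [-.015,-.008,0,.008,.015]:
    print(y,q[(abs(q[:,1]-y)<.003)&(q[:,0]>0)][:,0].min().round(4))
for s in (-1,1): print(np.percentile(q[(abs(q[:,1]*s-.024)<.006)][:,0],[0,1]))
E
```

```text
-0.04 -0.0166 0.0174
-0.03 -0.0166 0.0175
-0.02 -0.0164 0.0172
-0.01 -0.0165 0.0174
0 -0.0167 0.0173
0.01 -0.0169 0.0176
0.02 -0.0169 0.0175
-0.015 0.0003
-0.008 0.0281
0 0.0279
0.008 0.0283
0.015 0.0003
[-0.04461913 -0.04400877]
[-0.0444236  -0.04390559]
```

The keeper is confirmed to within 0.5 mm. Lowering the antenna to just above the bench.

Emit:
{"fn": "step_arm", "kwargs": {"plan": [{"dx": 0.009,"dy": 0,"dz": 0.15,"rx": 0,"ry": 0,"rz": 0,"claw": 1},{"dx": 0,"dy": 0,"dz": 0.15,"rx": 0,"ry": 0,"rz": 0,"claw": 1},{"dx": 0,"dy": 0,"dz": 0.08,"rx": 0,"ry": 0,"rz": 0,"claw": 1},{"dx": 0,"dy": 0,"dz": 0,"rx": 0,"ry": 0,"rz": 0,"claw": 1},{"dx": 0,"dy": 0,"dz": 0,"rx": 0,"ry": 0,"rz": 0,"claw": 1},{"dx": 0,"dy": 0,"dz": 0,"rx": 0,"ry": 0,"rz": 0,"claw": 1}]}}

```text
time_s: 8.75
ee_pos: [0.5046, 0.0511, 0.0901]
eef_rot: [3.141, -0.0, 1.473]
force: [-0.3, 0.2, -2.0]
grip_width: 0.0272
grip_force: 40.0
```

Emit:
{"fn": "step_arm", "kwargs": {"plan": [{"dx": -0.004,"dy": 0.05,"dz": 0.015,"rx": 0,"ry": 0,"rz": 0,"claw": 1},{"dx": 0,"dy": 0.15,"dz": 0,"rx": 0,"ry": 0,"rz": 0,"claw": 1},{"dx": 0,"dy": 0.15,"dz": 0,"rx": 0,"ry": 0,"rz": 0,"claw": 1},{"dx": 0,"dy": 0.1,"dz": 0,"rx": 0,"ry": 0,"rz": 0,"claw": 1},{"dx": 0,"dy": 0,"dz": 0,"rx": 0,"ry": 0,"rz": 0,"claw": 1},{"dx": 0,"dy": 0,"dz": 0,"rx": 0,"ry": 0,"rz": 0,"claw": 1}]}}

```text
time_s: 9.35
ee_pos: [0.5486, 0.0464, 0.0877]
eef_rot: [-3.141, 0.0, 1.473]
force: [-0.1, 0.3, -2.8]
grip_width: 0.0274
grip_force: 40.0
```

Emit:
{"fn": "step_arm", "kwargs": {"plan": [{"dx": 0,"dy": 0.1,"dz": 0,"rx": 0,"ry": 0,"rz": 0,"claw": 1},{"dx": 0,"dy": 0.15,"dz": 0,"rx": 0,"ry": 0,"rz": 0,"claw": 1},{"dx": 0,"dy": 0.15,"dz": 0,"rx": 0,"ry": 0,"rz": 0,"claw": 1},{"dx": 0,"dy": 0.1,"dz": 0,"rx": 0,"ry": 0,"rz": 0,"claw": 1},{"dx": 0,"dy": 0.05,"dz": 0,"rx": 0,"ry": 0,"rz": 0,"claw": 1},{"dx": 0,"dy": 0,"dz": 0,"rx": 0,"ry": 0,"rz": 0,"claw": 1},{"dx": 0,"dy": 0,"dz": 0,"rx": 0,"ry": 0,"rz": 0,"claw": 1}]}}

```text
time_s: 10.05
ee_pos: [0.6034, 0.0411, 0.0878]
eef_rot: [-3.141, 0.0, 1.473]
force: [0.2, 0.4, -2.0]
grip_width: 0.027
grip_force: 40.0
```

Emit:
{"fn": "step_arm", "kwargs": {"plan": [{"dx": 0,"dy": 0.03,"dz": 0,"rx": 0,"ry": 0,"rz": 0,"claw": 1},{"dx": 0,"dy": 0.03,"dz": 0,"rx": 0,"ry": 0,"rz": 0,"claw": 1},{"dx": 0,"dy": 0.015,"dz": 0,"rx": 0,"ry": 0,"rz": 0,"claw": 1},{"dx": 0,"dy": 0,"dz": 0,"rx": 0,"ry": 0,"rz": 0,"claw": 1},{"dx": 0,"dy": 0,"dz": 0,"rx": 0,"ry": 0,"rz": 0,"claw": 1},{"dx": 0,"dy": 0,"dz": 0,"rx": 0,"ry": 0,"rz": 0,"claw": 1}]}}

```text
time_s: 10.65
ee_pos: [0.6111, 0.0403, 0.0879]
eef_rot: [-3.142, 0.0, 1.473]
force: [-1.3, 0.2, -2.8]
grip_width: 0.0271
grip_force: 40.0
```

```bash
python3 - <<'E'
from h import *
o=telemetry.get_obs();print(o['time_s'],o['ee_pos'],o['force'])
p=snap('wrist');W=cloud(p);cv2.imwrite('pics/wh.png',p['img'][:,:,::-1])
h=np.array([.6097,.0400]);a=-.098;M=np.array([[np.cos(a),np.sin(a)],[-np.sin(a),np.cos(a)]])
print('tcp in channel',M@(np.array(o['ee_pos'])[:2]-h))
m=(W[...,2]>.005)&(W[...,2]<.0125);q=(W[m]);c=(q[:,:2]-h)@M.T
k=(abs(c[:,1])<.014)&(abs(c[:,0])<.05);print(k.sum(),q[k][:,2].mean(),c[k].min(0),c[k].max(0))
E
```

```text
10.65 [0.61114659 0.04031351 0.08791623] [-1.32320717  0.20156926 -2.7720994 ]
tcp in channel [0.00140897 0.00045354]
1480 0.008591111396028002 [-0.02470442 -0.01397446] [0.04996725 0.01397433]
```

View pics/wh.png

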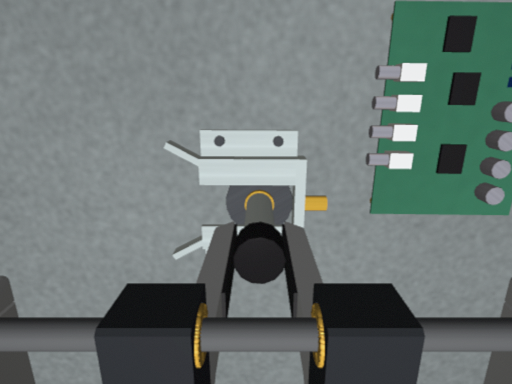

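The foot is seated under the lips against the stop (foot at (260,203), stop at (300,200)), with the TCP at +1.4 mm along the channel and +0.5 mm across. Pulling about 48 mm: 45 mm of rod plus roughly 3 mm of foot rise to the lips.

Emit:
{"fn": "step_arm", "kwargs": {"plan": [{"dx": 0,"dy": 0,"dz": 0,"rx": 0,"ry": 0,"rz": 0,"claw": 1},{"dx": 0,"dy": 0,"dz": -0.02,"rx": 0,"ry": 0,"rz": 0,"claw": 1},{"dx": 0,"dy": 0,"dz": -0.03,"rx": 0,"ry": 0,"rz": 0,"claw": 1},{"dx": 0,"dy": 0,"dz": -0.05,"rx": 0,"ry": 0,"rz": 0,"claw": 1},{"dx": 0,"dy": 0,"dz": -0.06,"rx": 0,"ry": 0,"rz": 0,"claw": 1},{"dx": 0,"dy": 0,"dz": -0.06,"rx": 0,"ry": 0,"rz": 0,"claw": 1},{"dx": 0,"dy": 0,"dz": -0.06,"rx": 0,"ry": 0,"rz": 0,"claw": 1},{"dx": 0,"dy": 0,"dz": -0.06,"rx": 0,"ry": 0,"rz": 0,"claw": 1},{"dx": 0,"dy": 0,"dz": -0.06,"rx": 0,"ry": 0,"rz": 0,"claw": 1}], "grip_force": 55}}

```text
time_s: 11.6
ee_pos: [0.611, 0.0403, 0.1282]
eef_rot: [-3.141, 0.0, 1.473]
force: [-0.2, 0.2, -9.1]
grip_width: 0.0269
grip_force: 55.0
```

Emit:
{"fn": "step_arm", "kwargs": {"plan": [{"dx": 0,"dy": 0,"dz": -0.05,"rx": 0,"ry": 0,"rz": 0,"claw": 1},{"dx": 0,"dy": 0,"dz": -0.03,"rx": 0,"ry": 0,"rz": 0,"claw": 1},{"dx": 0,"dy": 0,"dz": 0,"rx": 0,"ry": 0,"rz": 0,"claw": 1},{"dx": 0,"dy": 0,"dz": 0,"rx": 0,"ry": 0,"rz": 0,"claw": 1},{"dx": 0,"dy": 0,"dz": 0,"rx": 0,"ry": 0,"rz": 0,"claw": 1}]}}

```text
time_s: 12.1
ee_pos: [0.6111, 0.0403, 0.1357]
eef_rot: [-3.141, 0.0, 1.473]
force: [-0.3, -0.1, -9.9]
grip_width: 0.0269
grip_force: 55.0
```

```bash
python3 - <<'E'
from h import *
o=telemetry.get_obs();print(o['time_s'],o['ee_pos'],o['force'],o['grip_width'])
p=snap('wrist');W=cloud(p)
h=np.array([.6097,.0400]);a=-.098;M=np.array([[np.cos(a),np.sin(a)],[-np.sin(a),np.cos(a)]])
m=(W[...,2]>.005)&(W[...,2]<.0145);q=(W[m]);c=(q[:,:2]-h)@M.T
k=(abs(c[:,1])<.014)&(abs(c[:,0])<.025);print('foot top',k.sum(),np.median(q[k][:,2]))
c=(W[...,:2]-h)@M.T
k=(np.hypot(c[...,0],c[...,1])<.016)&(W[...,2]>.1);print('knob top',np.percentile(W[k][:,2],[50,95]),k.sum())
s=snap('side')
b=s['R']@np.array([.6097,.04,.07])+s['t'];u=int(s['fx']*b[0]/b[2]+s['cx']);v=int(s['fy']*b[1]/b[2]+s['cy']);print(u,v)
x=p['img'][130:330,190:330,::-1];y=s['img'][v-35:v+30,u-35:u+35,::-1]
x=cv2.resize(x,None,fx=2.8,fy=2.8,interpolation=2);y=cv2.resize(y,(390,362),interpolation=2)
z=np.zeros((560,x.shape[1]+390,3),'u1');z[:560,:x.shape[1]]=x;z[:362,x.shape[1]:]=y;cv2.imwrite('pics/pull.png',z)
E
```

```text
12.1 [0.61110418 0.04031485 0.13565469] [-0.25364475 -0.07859217 -9.91441453] 0.02690120835144355
foot top 942 0.011983263239248554
knob top [0.15020957 0.21563545] 3932
273 192
```

View pics/pull.png

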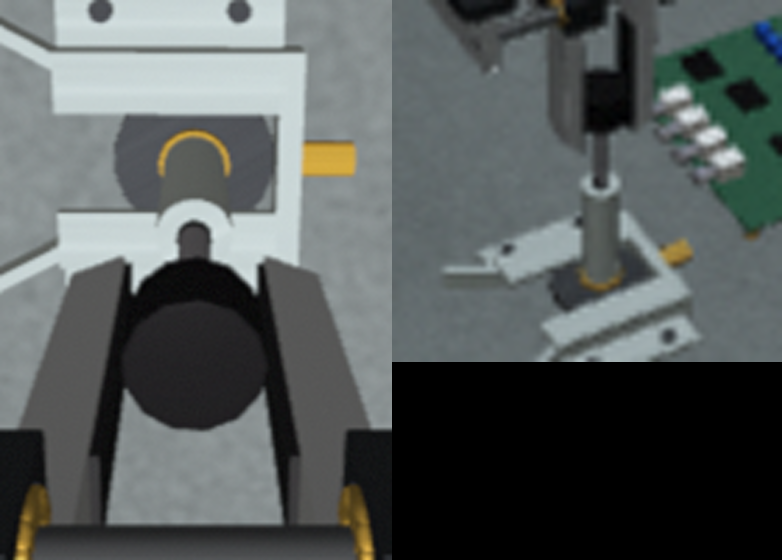

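The picture shows the dark ring at the sleeve mouth (≈600,183 in the side crop, 195,235 in the wrist crop) and the foot up against the lips (top at 12.0 mm). Knob-top height and TCP lift both give about 44.5 mm of pull, and the 9.9 N force fits the spring at the mark.

```bash
python3 -c "
from station import hand_in
print(hand_in())"
```

```text
the job is handed in; nothing more can be done
None
```

I handed the job in at about 12 s of the 42 s allowed, with the foot home in the keeper and the knob still held at about 44.5 mm of pull, dark ring at the sleeve mouth; I touched nothing else, and no verdict came back.

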